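# Show the specimen pot to the code reader, then hold the magnifier over it in focus

## Robot

A 6-joint arm with a two-finger parallel gripper is mounted at the origin on the work surface. World frame = base frame: x ahead of the robot, y to its left, z up, the work surface at z = 0. Lengths are in m, angles in degrees, forces in N, time in s.
With the tool pointing down it reaches from about 0.3 to 0.75 m from the base axis. Payload 8.5 kg.
Tool frame: the origin (TCP) lies at the very end of the fingers, on their centre line; the grasp point (between the pads) lies 19 mm behind it; z points along the fingers, y is the line along which they close (so a half turn about z gives the same grasp; the last joint's range is limited). The gripper opens to 85 mm and grips with 20 to 120 N. Pads are 22 mm wide; open, the fingers measure 114 mm over their backs; the gripper's body (76 mm by 85 mm) begins 54 mm behind the grasp point. The pads swing forward as they close: fully open they stand 13 mm farther back than shut.
Start: joints at [-12.336, 21.807, 74.336, -0, 83.858, -12.336], TCP at [0.55, 0, 0.231] pointing down, gripper open.
Joint ranges: [-178.18, 178.18], [-50.72, 133.34], [12.68, 142.11], [-81.47, 261.47], [9.98, 163.14], [-165.26, 165.26]. Speed limits (degrees/s): [136.94, 136.94, 180, 180, 180, 180].

## Interface

Orientations are given as a 3x3 rotation matrix whose columns are the frame's x, y, z axes.
In Python, from rig import env, optics, spotter gives the robot as it stands.
- The arm moves only by the shell command python3 -m crank 'ROWS' [FORCE]. ROWS is JSON, one flat list of numbers, 5 for each row, row after row: the finger opening in cm, from 0 to 8.54, then the shift along the tool's x, y, z in cm, then the turn about the tool's z in rad. A call has exactly 8 rows; each row shifts and turns the commanded pose from where the row before left it, along the tool's axes as they then stand; what a row does not reach is not made up. A row lasts 1/12 s, in which the tool goes at most 41.7 mm and 7.16 degrees, less where a joint would pass 70% of its speed; a pose out of reach is approached as far as the arm can. A call is refused whole if a number of a shift passes 4.17 or a number of a turn 0.125, either way. A call with a gripper value outside its range is refused whole. The fingers move at their own pace and stop on an object; FORCE is the grip in N (left out, the last holds). Time passes only in rows, so rows that do not move let the fingers close, or fill a call up. It gives the time, the measured TCP pose, the force, the opening and the grip force at its end, in the units of the state.
- env.observe(): the state, without advancing time (a new reading comes with each control period).
- optics.get_image(name): name is "scene" or "side" or "wrist"; returns a dict with "color" (480x640x3 uint8, red, green, blue), "intrinsics" (3x3 intrinsics, pixels), "pose" (4x4, takes a point from camera to world coordinates). Camera axes: x right, y up, looking along -z (the intrinsics and any distortion apply to the point x, -y, -z); pixel columns grow to the right and rows downward; lengths in m; the calibration is good to about 2 mm. A picture is of the moment at which its call begins. There is no depth.
- env.close_job(): hands the job in; it is judged then, once.
Trained networks look in a picture, given as the dict that the camera call returned (one of the last four; its "shot" number tells which), for a name from the list of things; names that differ only in an ending like _2 or _b are one class to them, and where a whole thing is asked for, a point or a joint stands for the part that bears it (a point fixed in the world has none). Each returns a list of dicts, best first, with "score" (0 to 1); they miss things now and then, are a little off and sometimes report something else, mostly with a low value. They report only what shows in the picture. A call takes as long as a camera call. They do not tell look-alikes from the thing itself.
- spotter.look_for(picture, query): "at" ([column, row] as shares, 0 to 1, of the picture: columns of its width, rows of its height, amid what is visible of it).
The state is a dict: "time_s": time; "q": joint angles; "qvel": joint speeds; "joint_efforts": joint torques, N m; "position": TCP position; "tool_rot": TCP orientation; "ft_force": force on the tool from outside, world axes, zero at the start; "wrist_torque": the same for the moment, N m; "grip_width": finger opening in m; "gripper_force": force on a finger pad.
Only numpy, scipy, OpenCV 4.12 (cv2) and the standard library are available. Lean on these libraries where they do the work, as an engineer would, in place of code of your own. Each camera call takes 0.05 s, during which the arm holds its last target. There are 200 camera calls.

## Task

Turn the small black specimen pot with the clear lid, where it stands on the reader stand, until the code label on its side squarely faces the reader's window, and let go of it. Then pick up the hand magnifier and hold it level and still with its lens centred over the pot, at the focal height marked by the black collar on the stand's rod (middle of the lens rim level with the middle of the collar). Finish while still holding it there, the magnifier touching nothing but your gripper, with the pot still upright and facing the reader and the collar and the other things on the table left alone.

Things in the scene. Friction and masses are not known exactly. Their poses are not given: they have to be found in the camera images.
- pot_center (a point): Centre, half-way up, of the specimen pot: round black tub, clear lid, 46 mm diameter, 46 mm high, 60 g, loose, a pinned beetle on cork inside. z up; +x points out through the middle of its white label with black square code (wraps 105 degrees); a 14 mm wide white seal runs from the label up over the lid's edge. It stands on the stand's plate about 90 mm before the window.
- pot: The specimen pot itself (see pot_center); origin at the centre of its underside, same axes.
- window (a point): Centre of the reader's dark red window, 34 x 24 mm, 34 mm above the table. The reader is a black block 50 x 48 x 38 mm, its top 53 mm above the table, clamped to the rod. -x points out of the window, roughly towards the pot; z is up.
- stand: The reader stand, fixed: grey base plate 240 x 120 mm, 8 mm thick (origin at the centre of its underside, long side along x, z up); at x = +95 mm a steel rod 12 mm in diameter, top 208 mm above the table; the reader at x = 30 to 80 mm looks along -x; the pot stands near x = -60 mm.
- collar_mid (a point): Centre of the black clamp collar on the stand's rod, 26 mm in diameter, 12 mm high; z up. Its height, 115 to 155 mm above the table and different each time, is the height at which the lens is to be held. It is clamped: leave it where it is.
- lens (a point): Centre of the hand magnifier's lens (on the lens axis, mid-thickness of the rim). Black rim 71 mm in diameter, 12 mm thick, with a clear lens. z is the lens axis (upright when level); -x points along the straight handle. It starts lying level on the table with this point 10 mm up; a 65 mm high insect drawer (fixed) lies 40 mm or more to the right of the magnifier.
- grip (a point): Where to grip the magnifier's handle, at mid cross-section (10 mm above the table at the start), 78 mm from the lens centre along the lens's -x, close to the centre of mass. The black handle is a straight bar 24 mm wide, 20 mm high, from 43 to 149 mm from the lens centre; same axes as the lens.
- magnifier: The hand magnifier, about 130 g (batteries in the handle), loose; origin 10 mm below the lens centre, same axes as the lens.
- unit_tray: Bystander: white card tray 115 x 90 x 42 mm with pinned insects, loose; origin at the centre of its underside. Leave alone.
- pinning_block: Bystander: small stepped wooden block 72 x 30 mm, 25 mm high, loose; origin at the centre of its underside. Leave alone.
- jar: Bystander: glass jar with black lid, 68 mm in diameter, 85 mm high, loose; origin at the centre of its underside. Leave alone.
Not all that is in view belongs to the job. There is more than one size of the pot; the job needs the smallest.

How it is judged:
By the outcome, as a careful person would: the job done as asked, in the order asked, and still so for the second after the job is handed in, while the arm keeps its last pose, push and grip.
It also fails if it takes over 67 s, if anything falls off the work surface, if the arm or the gripper's body presses on something with over 40 N, if the wrist force passes 120 N, or if a joint passes its speed limit or range.

## Working session

There is one attempt and no reset: what is moved stays moved. The work goes in short steps, Python scripts to look and compute and a shell command to move; the robot and the scene stay as the last step left them, time stands still between calls to the robot, and variables do not carry over. Pictures are saved under pics/ and viewed, at most 10 in all, crops included, and the job is handed in when it is done.

```bash
ls; mkdir -p pics; cat > h.py <<'E'
import numpy as np, cv2
from rig import env, optics, spotter
np.set_printoptions(precision=4, suppress=True)
def proj(im, P):
    P=np.atleast_2d(P); T=np.linalg.inv(im["pose"]); c=P@T[:3,:3].T+T[:3,3]
    c=c*[1,-1,-1]; p=c@im["intrinsics"].T; return p[:,:2]/p[:,2:]
def ray(im,uv):
    K=im["intrinsics"]; d=np.linalg.inv(K)@[uv[0],uv[1],1]; d=d*[1,-1,-1]
    return im["pose"][:3,3], im["pose"][:3,:3]@d
def atz(im,uv,z):
    o,d=ray(im,uv); return o+d*(z-o[2])/d[2]
def tri(obs):
    A=np.zeros((3,3)); b=np.zeros(3)
    for im,uv in obs:
        o,d=ray(im,uv); d=d/np.linalg.norm(d); M=np.eye(3)-np.outer(d,d); A+=M; b+=M@o
    return np.linalg.solve(A,b)
def save(n,img): cv2.imwrite("pics/"+n,cv2.cvtColor(np.ascontiguousarray(img),cv2.COLOR_RGB2BGR))
E
python3 - <<'E'
from h import *
for n in ["scene","side","wrist"]:
    im=optics.get_image(n); save(n+"0.png",im["color"]); print(n,[k for k in im if k not in("color",)],im["pose"][:3,3],-im["pose"][:3,2],im["intrinsics"][0,0])
    for q in ["pot_center","window","stand","collar_mid","lens","grip"]:
        print(q,[(np.round(np.array(r["at"])*[640,480],1).tolist(),round(r["score"],2)) for r in spotter.look_for(im,q)[:4]])
print(env.observe())
E
```

```text
pics
scene ['intrinsics', 'pose', 'shot'] [1.4007 0.2722 0.6722] [-0.7847 -0.262  -0.5618] 593.7257717941951
pot_center [([368.6, 273.1], 0.94), ([280.8, 258.6], 0.88), ([422.1, 219.6], 0.6)]
window [([406.1, 300.3], 0.96)]
stand [([406.7, 300.4], 0.69)]
collar_mid [([443.3, 252.3], 0.66)]
lens [([181.7, 251.5], 0.7)]
grip [([181.7, 250.5], 0.56)]
side ['intrinsics', 'pose', 'shot'] [ 0.46   -0.7555  0.5646] [ 0.1466  0.8399 -0.5225] 435.72597153575805
pot_center [([206.6, 236.1], 0.88), ([291.5, 243.4], 0.83), ([306.7, 288.4], 0.69)]
window []
stand [([312.1, 238.9], 0.62), ([328.3, 374.1], 0.51)]
collar_mid [([313.5, 175.6], 0.38)]
lens [([326.5, 376.0], 0.84)]
grip [([327.2, 374.3], 0.63), ([293.5, 246.9], 0.48)]
wrist ['intrinsics', 'pose', 'shot'] [0.5503 0.0816 0.3734] [ 0.0001 -0.3168 -0.9485] 429.10561531423826
pot_center [([349.2, 280.4], 0.87), ([77.0, 10.8], 0.82), ([346.0, 80.9], 0.56)]
window [([375.5, 67.9], 0.74)]
stand [([370.9, 75.0], 0.74), ([340.8, 76.4], 0.42)]
collar_mid [([339.4, 79.2], 0.52)]
lens [([314.8, 441.0], 0.6), ([132.4, 126.8], 0.38)]
grip [([315.8, 439.5], 0.94)]
{'time_s': 1.05, 'q': array([-12.336 ,  21.8054,  74.3365,   0.0002,  83.8592, -12.3361]), 'qvel': array([ 0.0452, -0.0054, -0.0075,  0.0334, -0.061 , -0.0759]), 'joint_efforts': array([  0.0017, -44.8343, -23.1469,  -0.0002,   0.0006,  -0.    ]), 'position': array([0.55  , 0.    , 0.2313]), 'tool_rot': array([[-0.,  1., -0.],
       [ 1.,  0.,  0.],
       [ 0., -0., -1.]]), 'ft_force': array([-0.4774,  0.1839,  0.1826]), 'wrist_torque': array([-0.0216, -0.0359,  0.0473]), 'gripper_force': 0.0, 'grip_width': 0.08574417950015419}
```

View pics/scene0.png

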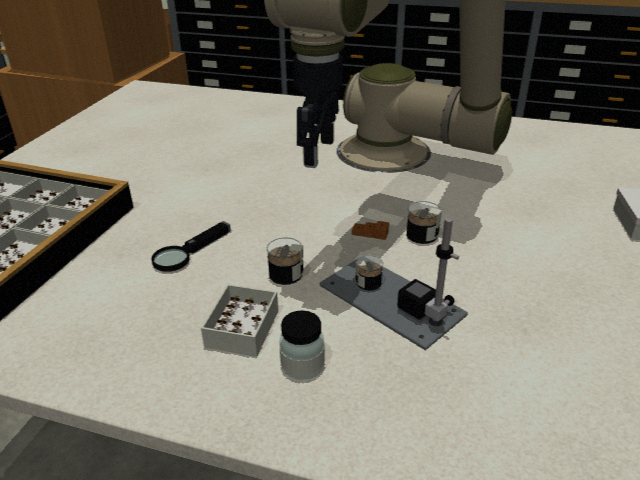

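View pics/side0.png

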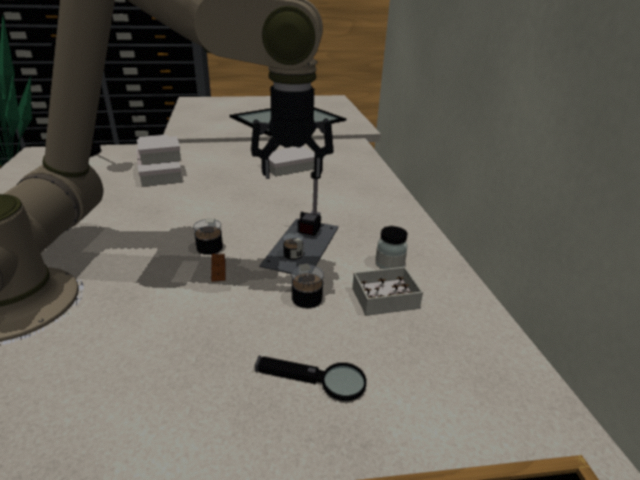

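View pics/wrist0.png

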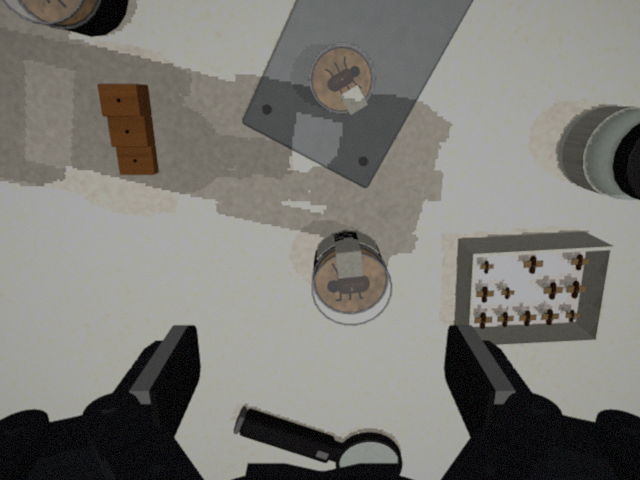

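The wrist view is straight down, with right = +x and up = +y. Three things could be taken for the pot (scene pixels): the pot on the stand plate at (368,273), the larger one at (285,260), and the larger one at (423,222). I choose (368,273), which is the smallest and the only one on the plate. It is also at wrist (341,79), with its seal at (352,97). The magnifier is at scene (190,250), and the collar at (445,252).

```bash
python3 - <<'E'
from h import *
S=optics.get_image("scene"); W=optics.get_image("wrist"); D=optics.get_image("side")
for im,c in ((W,[(243,122),(367,187),(473,0)]),(S,[(320,284),(427,343),(466,311)])):
    P=[atz(im,u,.008)[:2] for u in c]; print(np.array(P))
    for a,b in zip(P,P[1:]): d=b-a; print(np.linalg.norm(d),np.degrees(np.arctan2(d[1],d[0])))
print("collar",tri([(S,(443.3,252.3)),(D,(313.5,175.6))]))
for n,im,u,z in [("lid",W,(341,79),.054),("seal",W,(352,97),.054),("lensW",W,(369,457),.01),("lensS",S,(171,259),.01),("lensD",D,(345,381),.01),("hW",W,(241,420),.01),("hS",S,(227,227),.01),("hD",D,(258,364),.01)]:
    print(n,atz(im,u,z))
a=cv2.resize(S["color"][210:355,310:480],None,fx=4,fy=4,interpolation=cv2.INTER_CUBIC)[:580]
save("cropS.png",a)
b=cv2.resize(W["color"][25:145,280:420],None,fx=5,fy=5,interpolation=cv2.INTER_CUBIC); save("cropW.png",b)
E
```

```text
[[0.4857 0.0641]
 [0.5892 0.0102]
 [0.6645 0.1528]]
0.1167224418791544 -27.52176811588726
0.16130166283003566 62.152146820190794
[[0.5942 0.0126]
 [0.691  0.2207]
 [0.5951 0.2718]]
0.229551455970106 65.05976680179691
0.10867806341054337 151.9942385160931
collar [0.6323 0.2255 0.1478]
lid [0.5637 0.0951 0.054 ]
seal [0.5716 0.0833 0.054 ]
lensW [ 0.6007 -0.2817  0.01  ]
lensS [ 0.6033 -0.2852  0.01  ]
lensD [ 0.6025 -0.2887  0.01  ]
hW [ 0.4665 -0.2331  0.01  ]
hS [ 0.4681 -0.2292  0.01  ]
hD [ 0.4658 -0.2336  0.01  ]
```

View pics/cropS.png

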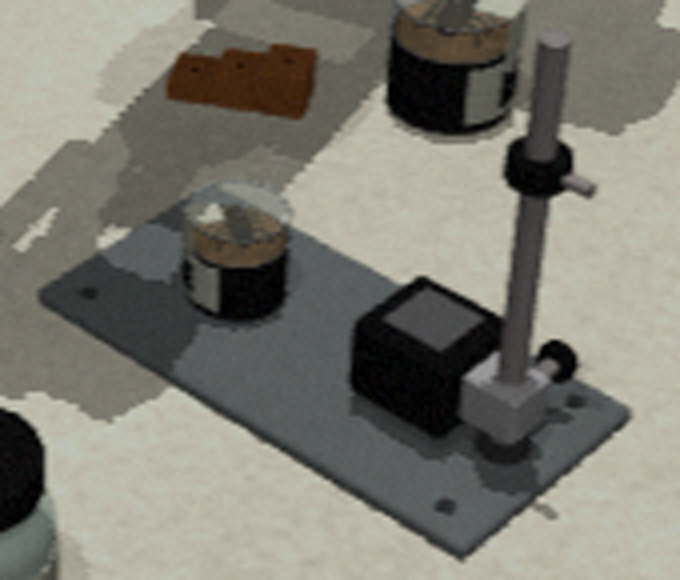

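View pics/cropW.png

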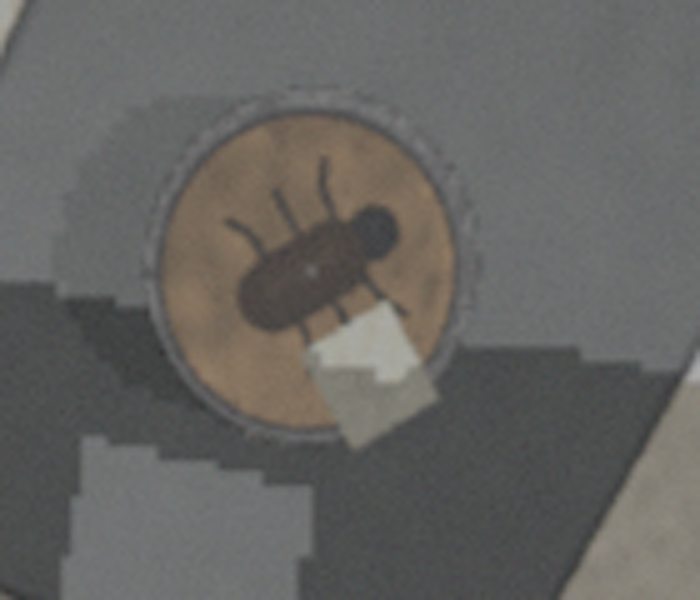

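The crops confirm the choice. The small pot on the plate has its seal and label pointing at about -62° in world, and the stand axis (towards the reader) points at about +62°. It therefore needs roughly a 124° counter-clockwise turn. I'll go above the pot and take a closer look.

```bash
python3 -m crank '[8.5,1.2,0.2,1,0, 8.5,1.2,0.2,1,0, 8.5,1.2,0.2,1,0, 8.5,1.2,0.2,1,0, 8.5,1.2,0.2,1,0, 8.5,1.2,0.2,1,0, 8.5,1.2,0.2,1,0, 8.5,1.2,0.2,1,0]' 25
python3 - <<'E'
from h import *
S=optics.get_image("scene"); W=optics.get_image("wrist")
P=[atz(S,u,.008)[:2] for u in [(320,283.7),(426,349),(467.5,312.5)]]; print(np.array(P))
for a,b in zip(P,P[1:]): d=b-a; print(np.linalg.norm(d),np.degrees(np.arctan2(d[1],d[0])))
for q in ["pot_center","window","collar_mid"]:
    print(q,[(np.round(np.array(r["at"])*[640,480],1).tolist(),round(r["score"],2)) for r in spotter.look_for(W,q)[:3]])
print(W["pose"]); save("w1.png",W["color"])
E
```

```text
time_s: 1.87
position: [0.5661, 0.0974, 0.1502]
tool_rot: [[-0.0, 1.0, -0.0], [1.0, 0.0, 0.0], [0.0, -0.0, -1.0]]
ft_force: [0.5, -0.0, 0.7]
grip_width: 0.085
gripper_force: 0.0
[[0.5934 0.0123]
 [0.7049 0.2213]
 [0.5982 0.2746]]
0.23686907520778627 61.91985110078657
0.11918285750974902 153.45733202329836
pot_center [([322.1, 244.6], 0.89), ([30.5, 131.7], 0.88), ([331.3, 429.6], 0.82)]
window [([372.2, 133.0], 0.63)]
collar_mid []
[[ 1.     -0.002   0.0027  0.5661]
 [ 0.0011  0.9488  0.3159  0.1806]
 [-0.0032 -0.3159  0.9488  0.2904]
 [ 0.      0.      0.      1.    ]]
```

View pics/w1.png

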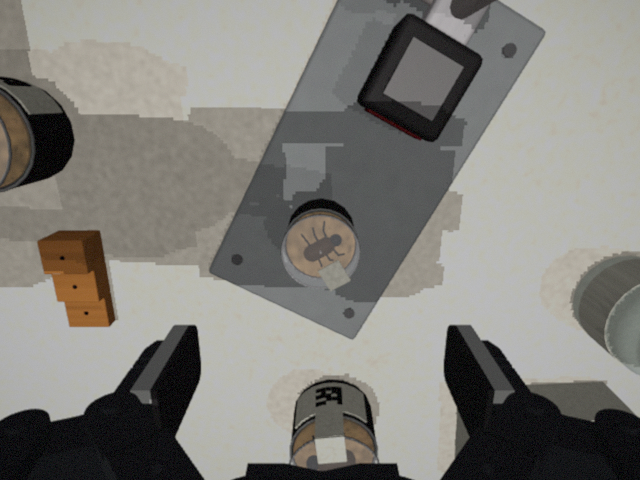

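```bash
python3 - <<'E'
from h import *
W=optics.get_image("wrist")
c=[(337,0),(210,271),(353,338),(546,33)]
P=np.array([atz(W,u,.008)[:2] for u in c]); 
for a,b in zip(P,P[1:]): d=b-a; print(np.linalg.norm(d),np.degrees(np.arctan2(d[1],d[0])))
e=np.array([np.cos(np.radians(62.2)),np.sin(np.radians(62.2))]); n=np.array([-e[1],e[0]])
org=(P[1]+P[2])/2+.12*e; print("stand",P,org)
for u in [(320.5,252),(322,244.6)]:
    for z in (.054,.031): q=atz(W,u,z)[:2]; print(u,z,q,"stand xy",(q-org)@e,(q-org)@n)
for nme,u,z in [("win",(394,124),.046),("rt",(445,139),.053),("rl",(362,99),.053),("si",(328,268),.054),("so",(337,287),.054)]:
    q=atz(W,u,z)[:2]; print(nme,q,(q-org)@e,(q-org)@n)
g=cv2.cvtColor(W["color"][190:310,260:390],cv2.COLOR_RGB2GRAY)
save("w1c.png",cv2.resize(W["color"][190:310,260:390],None,fx=5,fy=5,interpolation=cv2.INTER_CUBIC))
E
```

```text
0.19414432154352912 -117.3807462530903
0.11745186820233547 -27.843060753696214
0.23750679093586743 61.922794504377215
stand [[0.5757 0.2331]
 [0.4864 0.0607]
 [0.5903 0.0058]
 [0.7021 0.2154]] [0.5943 0.1394]
(320.5, 252) 0.054 [0.5659 0.0916] stand xy -0.05557954545217808 0.002865911064017792
(320.5, 252) 0.031 [0.5658 0.0833] stand xy -0.0628959405941887 -0.0009214048191651175
(322, 244.6) 0.054 [0.5668 0.0962] stand xy -0.05106438738778751 0.004238612252774382
(322, 244.6) 0.031 [0.5668 0.0884] stand xy -0.05794753258462152 0.00058301328986123
win [0.6069 0.1644] 0.02799113141028193 0.0005323010689009401
rt [0.6341 0.1568] 0.03397906723860911 -0.027053194714749974
rl [0.5881 0.1776] 0.030887572131821448 0.023360259122021654
si [0.5704 0.0814] -0.06251803980258674 -0.00586889164976198
so [0.5759 0.0689] -0.07096389330860817 -0.01658542702738988
```

View pics/w1c.png

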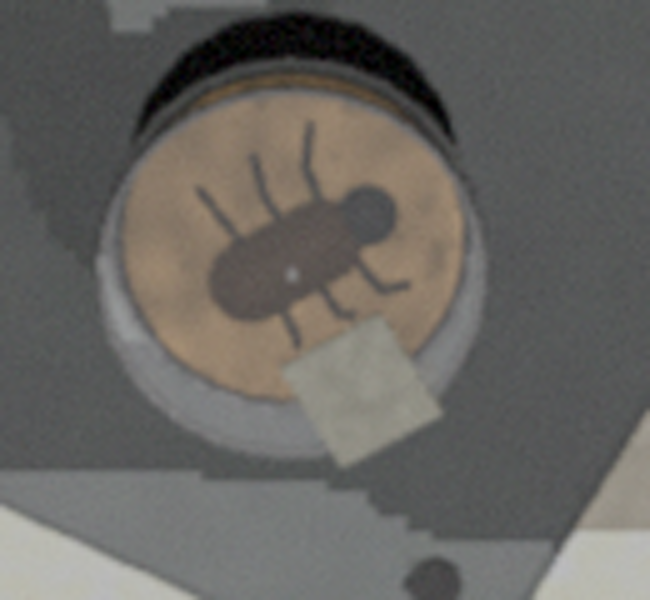

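The lid centre is at about (0.565, 0.0965), the seal points at about -61°, and the stand axis (62°) and window bearing (58°) average about 61°. I'll descend, grip lightly, and turn by -2.125 rad.

```bash
python3 -m crank '[8.5,-0.1,-0.1,2,0, 8.5,0,0,2,0, 8.5,0,0,2,0, 8.5,0,0,2,0, 8.5,0,0,2,0, 8.5,0,0,2,0, 8.5,0,0,1.2,0, 8.5,0,0,0,0]' 25
python3 -m crank '[7.5,0,0,0,0, 6.5,0,0,0,0, 5.5,0,0,0,0, 5,0,0,0,0, 4.5,0,0,0,0, 4,0,0,0,0, 4,0,0,0,0, 4,0,0,0,0]' 25
```

```text
time_s: 2.83
position: [0.5641, 0.0943, 0.0176]
tool_rot: [[0.001, 1.0, -0.003], [1.0, -0.001, 0.0], [0.0, -0.003, -1.0]]
ft_force: [-1.0, -0.5, -1.0]
grip_width: 0.085
gripper_force: 0.0
time_s: 3.5
position: [0.5654, 0.095, 0.0203]
tool_rot: [[-0.0, 1.0, 0.002], [1.0, 0.0, -0.0], [-0.0, 0.002, -1.0]]
ft_force: [-1.4, -1.2, 6.1]
grip_width: 0.0451
gripper_force: 24.8
```

```bash
python3 -m crank '[4,0,0,-0.1,-0.06, 4,0,0,0,-0.1, 4,0,0,0,-0.1, 4,0,0,0,-0.1, 4,0,0,0,-0.1, 4,0,0,0,-0.1, 4,0,0,0,-0.1, 4,0,0,0,-0.1]' 25
python3 -m crank '[4,0,0,0,-0.1, 4,0,0,0,-0.1, 4,0,0,0,-0.1, 4,0,0,0,-0.1, 4,0,0,0,-0.1, 4,0,0,0,-0.1, 4,0,0,0,-0.1, 4,0,0,0,-0.1]'
python3 -m crank '[4,0,0,0,-0.1, 4,0,0,0,-0.1, 4,0,0,0,-0.1, 4,0,0,0,-0.1, 4,0,0,0,-0.1, 4,0,0,0,-0.07, 4,0,0,0,0, 4,0,0,0,0]'
python3 -m crank '[4.8,0,0,0,0, 5.4,0,0,0,0, 6.2,0,0,0,0, 7,0,0,0,0, 8,0,0,0,0, 8.5,0,0,0,0, 8.5,0,0,0,0, 8.5,0,0,0,0]'
python3 -m crank '[8.5,0,0,-1,0, 8.5,0,0,-2,0, 8.5,0,0,-2,0, 8.5,0,0,-2,0, 8.5,0,0,-2,0, 8.5,0,0,-2,0, 8.5,0,0,-2,0, 8.5,0,0,0,0]'
python3 - <<'E'
from h import *
W=optics.get_image("wrist"); S=optics.get_image("scene"); r=[np.round(np.array(r["at"])*[640,480],1).tolist() for r in spotter.look_for(W,"pot_center")]; print(r)
o=env.observe(); print(o["q"])
u=proj(W,[.566,.096,.04])[0]; print(u); x,y=u.astype(int)
a=cv2.resize(W["color"][max(y-70,0):y+70,x-70:x+70],(560,560),interpolation=cv2.INTER_CUBIC); print("crop origin",x-70,max(y-70,0))
save("w2.png",a)
E
```

```text
time_s: 4.17
position: [0.565, 0.095, 0.0205]
tool_rot: [[-0.693, 0.721, 0.0], [0.721, 0.693, -0.0], [-0.0, 0.0, -1.0]]
ft_force: [-0.0, -0.7, -0.6]
grip_width: 0.0451
gripper_force: 25.6
time_s: 4.83
position: [0.565, 0.095, 0.0205]
tool_rot: [[-1.0, 0.006, 0.0], [0.006, 1.0, -0.0], [-0.0, -0.0, -1.0]]
ft_force: [-0.1, 1.4, -0.4]
grip_width: 0.0457
gripper_force: 25.6
time_s: 5.5
position: [0.565, 0.095, 0.0204]
tool_rot: [[-0.849, -0.529, 0.0], [-0.529, 0.849, 0.0], [-0.0, -0.0, -1.0]]
ft_force: [-0.6, -1.0, -1.2]
grip_width: 0.045
gripper_force: 25.6
time_s: 6.17
position: [0.565, 0.095, 0.0203]
tool_rot: [[-0.848, -0.53, -0.0], [-0.53, 0.848, 0.0], [0.0, 0.0, -1.0]]
ft_force: [0.9, -0.3, -0.5]
grip_width: 0.085
gripper_force: 0.0
time_s: 6.83
position: [0.5665, 0.095, 0.155]
tool_rot: [[-0.848, -0.531, 0.008], [-0.531, 0.848, -0.0], [-0.006, -0.004, -1.0]]
ft_force: [0.7, -0.1, 0.6]
grip_width: 0.085
gripper_force: 0.0
[[588.9, 29.7], [328.0, 232.1], [75.8, 101.6]]
[  -2.2885   28.0149   78.1599    0.0005   73.8545 -124.3285]
[324.6519 234.6269]
crop origin 254 164
```

View pics/w2.png

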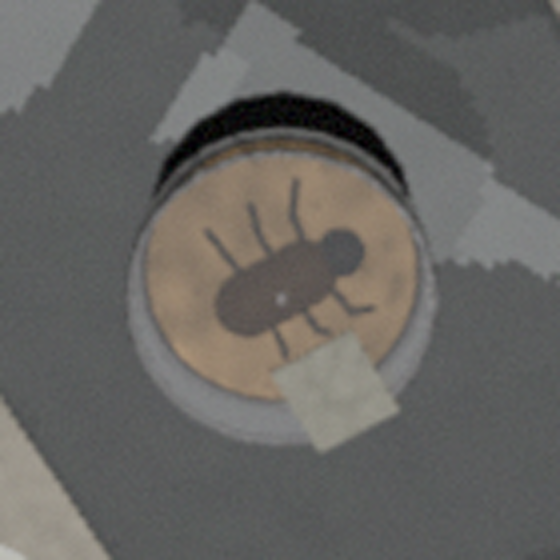

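```bash
python3 - <<'E'
from h import *
W=optics.get_image("wrist")
f=lambda u: atz(W,np.array(u)/4+[254,164],.054)[:2]
ang=lambda d: np.degrees(np.arctan2(d[1],d[0]))
i1,i2,o1,o2,c=map(f,[(273,378),(350,332),(322,452),(400,408),(282.5,286)])
print("lid",c,"size",np.linalg.norm(f((128,286))-f((437,286))),np.linalg.norm(f((282,127))-f((282,445))))
print("sides",ang(o1-i1),ang(o2-i2),"inner edge perp",ang(i2-i1)+90, ang(i2-i1)-90,"outer",ang(o2-o1)+90,"radial",ang((i1+i2)/2-c),ang((i1+i2+o1+o2)/4-c), np.linalg.norm(i2-i1))
w=np.array([.6069,.1644]); print("win bearing",ang(w-c))
q=spotter.look_for(W,"window"); print([np.array(r["at"])*[640,480] for r in q])
save("w3.png",W["color"])
S=optics.get_image("scene"); save("s3.png",cv2.resize(S["color"][210:355,310:480],None,fx=4,fy=4,interpolation=cv2.INTER_CUBIC))
E
```

```text
lid [0.5587 0.0931] size 0.04494881053992808 0.04852791142149043
sides 63.847250416472264 64.49415222498921 inner edge perp 244.53524290704138 64.53524290704138 outer 243.57769728689053 radial 53.81629289295149 57.74563575793015 0.013400686795943336
win bearing 55.965287691178474
[array([353.792, 275.52 ])]
```

View pics/w3.png

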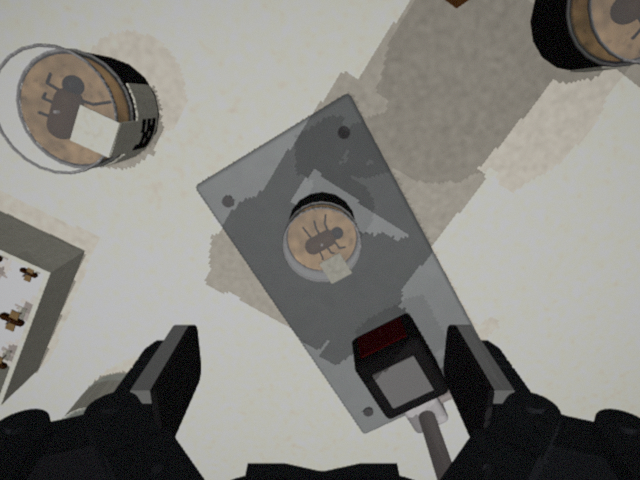

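```bash
python3 - <<'E'
from h import *
W=optics.get_image("wrist")
ang=lambda d: np.degrees(np.arctan2(d[1],d[0]))
g=lambda u,z: atz(W,u,z)[:2]
c=[g(u,.008) for u in [(363,432),(198,187),(350,96),(476,341)]]
print(np.array(c),ang(c[0]-c[1]),ang(c[2]-c[1]),ang(c[3]-c[2]))
win=g((383,338),.034); lid=g((324.6,235.5),.054); print("win",win,"lid",lid,ang(win-lid))
e=np.array([np.cos(np.radians(62)),np.sin(np.radians(62))]);n=np.array([-e[1],e[0]])
org=(c[1]+c[2])/2+.12*e; print(org,(lid-org)@e,(lid-org)@n,(win-org)@e,(win-org)@n)
print(proj(W,[.565,.095,.054]),proj(W,[.565,.095,.01]))
E
```

```text
[[0.6959 0.2167]
 [0.5864 0.0112]
 [0.4845 0.0657]
 [0.5804 0.2419]] 61.94067477849952 151.83041173546718 61.44361383673293
win [0.6045 0.1692] lid [0.5583 0.0929] 58.790567257568185
[0.5918 0.1444] -0.06116844263698557 0.005402746448289458 0.027830975909133464 0.00041220832961338596
[[321.5167 246.5919]] [[321.5248 225.7478]]
```

The seal now faces the reader: about 61° ± 2°, against the stand axis at 62° and a window bearing of 58.5°. The pot is upright at about (0.562, 0.094). Next is the magnifier.

```bash
python3 -m crank '[8.5,1.5,-1.9,0,0, 8.5,2.3,-2.9,0,0, 8.5,2.3,-2.9,0,0, 8.5,2.3,-2.9,0,0, 8.5,2.3,-2.9,0,0, 8.5,2.3,-2.9,0,0, 8.5,2.3,-2.9,0,0, 8.5,2.3,-2.9,0,0]'
python3 -m crank '[8.5,2.3,-2.9,0,0, 8.5,1.9,-2.7,0,0, 8.5,0,0,0,0.12, 8.5,0,0,0,0.12, 8.5,0,0,0,0.12, 8.5,0,0,0,0.12, 8.5,0,0,0,0.12, 8.5,0,0,0,0.12]'
python3 -m crank '[8.5,0,0,0,0.12, 7,0,0,0,0.092, 6,0,0,0,0, 6,0,0,0,0, 6,0,0,0,0, 6,0,0,0,0, 6,0,0,0,0, 6,0,0,0,0]'
python3 - <<'E'
from h import *
W=optics.get_image("wrist"); o=env.observe(); print(o["position"],o["tool_rot"])
for q in ["lens","grip"]: print(q,[(np.array(r["at"])*[640,480],r["score"],atz(W,np.array(r["at"])*[640,480],.01)) for r in spotter.look_for(W,q)[:2]])
save("w4.png",W["color"])
E
```

```text
time_s: 7.85
position: [0.5329, -0.1882, 0.1498]
tool_rot: [[-0.848, -0.53, -0.001], [-0.53, 0.848, 0.001], [0.0, 0.001, -1.0]]
ft_force: [1.2, 0.3, 0.2]
grip_width: 0.0847
gripper_force: 0.0
time_s: 8.52
position: [0.5275, -0.2563, 0.1496]
tool_rot: [[-0.986, 0.166, -0.001], [0.166, 0.986, 0.001], [0.001, 0.001, -1.0]]
ft_force: [-0.9, 0.0, 0.3]
grip_width: 0.0848
gripper_force: 0.0
time_s: 9.18
position: [0.5277, -0.2563, 0.1503]
tool_rot: [[-0.932, 0.363, -0.0], [0.363, 0.932, 0.0], [0.0, 0.0, -1.0]]
ft_force: [-0.3, -0.1, 0.8]
grip_width: 0.06
gripper_force: 0.0
[ 0.5277 -0.2563  0.1503] [[-0.9315  0.3637 -0.    ]
 [ 0.3637  0.9315  0.    ]
 [ 0.      0.     -1.    ]]
lens [(array([318.4  , 295.008]), 0.82, array([ 0.5761, -0.2777,  0.01  ]))]
grip [(array([318.528, 294.816]), 0.6, array([ 0.576 , -0.2776,  0.01  ]))]
```

View pics/w4.png

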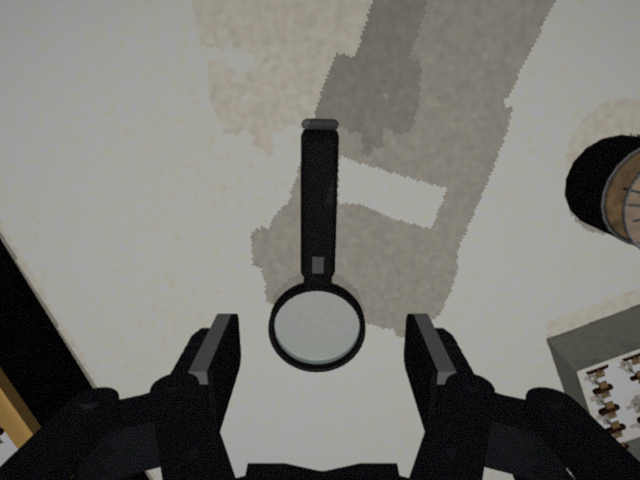

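The magnifier is nearly aligned with the tool. The handle runs from (320,125) to (318,275), and the lens centre is at (317,324).

```bash
python3 - <<'E'
from h import *
W=optics.get_image("wrist"); o=env.observe(); R=o["tool_rot"]; p=o["position"]
L=atz(W,(317,324),.012); H=atz(W,(320,128),.015); H2=atz(W,(318.5,240),.02)
d=H-L; d[2]=0; print(L,H,np.linalg.norm(d),np.degrees(np.arctan2(d[1],d[0])))
d/=np.linalg.norm(d); G=L+.078*d; print("grip",G,"tool shift",(G-p)@R,"turn",np.degrees(np.arctan2((d@R)[1],(d@R)[0])),(H2-p)@R)
E
```

```text
[ 0.5967 -0.2869  0.012 ] [ 0.4675 -0.2338  0.015 ] 0.1396887951549099 157.6441532109673
grip [ 0.5246 -0.2573  0.012 ] tool shift [ 0.0026 -0.002   0.1383] turn 1.012702457005587 [-0.0078 -0.002   0.1303]
```

```bash
python3 -m crank '[6,0.1,-0.2,2.5,0.017, 6,0,0,2.5,0, 6,0,0,2.5,0, 6,0,0,2.5,0, 6,0,0,2,0, 6,0,0,1.5,0, 6,0,0,1,0, 6,0,0,0.1,0]' 25
python3 -m crank '[5,0,0,0,0, 4,0,0,0,0, 3,0,0,0,0, 2,0,0,0,0, 2,0,0,0,0, 2,0,0,0,0, 2,0,0,0,0, 2,0,0,0,0]' 60
```

```text
time_s: 10.05
position: [0.5253, -0.2573, 0.0026]
tool_rot: [[-0.925, 0.38, -0.002], [0.38, 0.925, 0.002], [0.003, 0.001, -1.0]]
ft_force: [1.0, 1.0, 0.3]
grip_width: 0.0601
gripper_force: 0.0
time_s: 10.72
position: [0.5265, -0.2581, 0.0056]
tool_rot: [[-0.925, 0.38, 0.002], [0.38, 0.925, -0.001], [-0.002, -0.001, -1.0]]
ft_force: [-1.1, 0.2, 5.7]
grip_width: 0.0227
gripper_force: 59.7
```

```bash
python3 -m crank '[2,0,0,-0.4,0, 2,0,0,-1.4,0, 2,0,0,-2.4,0, 2,0,0,-2.6,0, 2,0,0,-2.6,0, 2,0,0,-2.4,0, 2,0,0,-1.4,0, 2,0,0,-0.6,0]' 60
python3 - <<'E'
from h import *
S=optics.get_image("scene"); D=optics.get_image("side"); W=optics.get_image("wrist"); o=env.observe(); print(o["position"],o["grip_width"],o["gripper_force"],o["wrist_torque"])
def hz(im,uv,xy):
    o,d=ray(im,uv); t=((np.array(xy)-o[:2])@d[:2])/(d[:2]@d[:2]); return (o+t*d)
for xy in [(.6376,.2259)]: print("collar S",hz(S,(445,252),xy))
q=spotter.look_for(S,"collar_mid"); q2=spotter.look_for(D,"collar_mid")
for im,r in ((S,q),(D,q2)):
    for k in r[:2]: u=np.array(k["at"])*[640,480]; print("spot",u,k["score"],hz(im,u,(.6376,.2259)))
a=cv2.resize(D["color"][100:340,200:440],(480,480),interpolation=cv2.INTER_CUBIC)
b=cv2.resize(S["color"][225:275,420:470],(300,300),interpolation=cv2.INTER_CUBIC)
m=np.zeros((480,790,3),np.uint8); m[:,:480]=a; m[:300,485:785]=b; save("m5.png",m)
E
```

```text
time_s: 11.38
position: [0.5265, -0.2581, 0.145]
tool_rot: [[-0.925, 0.38, 0.003], [0.38, 0.925, -0.002], [-0.004, -0.001, -1.0]]
ft_force: [0.8, -0.1, -1.0]
grip_width: 0.0222
gripper_force: 58.9
[ 0.5258 -0.2576  0.1419] 0.022189317415230527 58.94169330596924 [-0.0474  0.0194 -0.0232]
collar S [0.6375 0.2273 0.1499]
spot [443.712 251.088] 0.62 [0.6376 0.2252 0.1512]
```

View pics/m5.png

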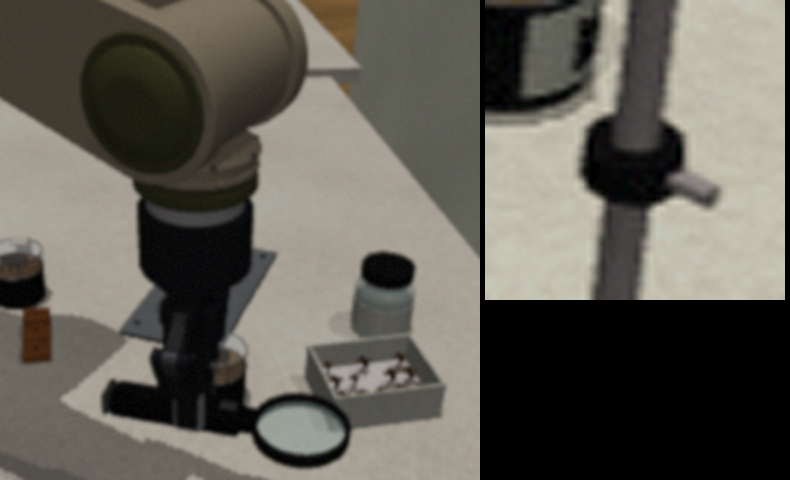

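The magnifier is held level in the side view, with the rim at about (300,430) in the crop. The collar centre is at about scene pixel (444.7,251.5), which puts it at z ≈ 0.150. Next I carry it over the pot.

```bash
python3 -m crank '[2,0.3,0.6,-0.04,0, 2,0.8,1.6,-0.04,0, 2,1.2,2.2,-0.04,0, 2,1.2,2.3,-0.04,0, 2,1.2,2.3,-0.04,0, 2,1.2,2.3,-0.04,0, 2,1.2,2.3,-0.04,0, 2,1.2,2.3,-0.02,0]' 60
python3 -m crank '[2,1.2,2.3,0,0, 2,1.2,2.3,0,0, 2,1.2,2.3,0,0, 2,1.2,2.3,0,0, 2,1.2,2.3,0,0, 2,1.2,2.3,0,0, 2,1.2,2.3,0,0, 2,0.7,1.4,0,0]'
python3 -m crank '[2,0.4,0.6,0,0, 2,0.4,0.3,0,0, 2,0,0,0,0, 2,0,0,0,0, 2,0,0,0,0, 2,0,0,0,0, 2,0,0,0,0, 2,0,0,0,0]'
python3 - <<'E'
from h import *
ims={n:optics.get_image(n) for n in ["scene","side","wrist"]}; o=env.observe(); p=o["position"]; R=o["tool_rot"]; print(p,R,o["ft_force"],o["grip_width"])
L=p-R[:,0]*.0785; L[2]=p[2]+.0044; print("expected lens",L)
for n,im in ims.items():
    print(n,"lens proj",proj(im,L),"pot proj",proj(im,[.562,.0935,.031]))
    for q in ["lens","pot_center","collar_mid","window"]:
        print("  ",q,[(np.round(np.array(r["at"])*[640,480],1).tolist(),round(r["score"],2)) for r in spotter.look_for(im,q)[:3]])
    np.save(n+".npy",im["color"])
E
```

```text
time_s: 12.3
position: [0.5089, -0.0775, 0.1447]
tool_rot: [[-0.925, 0.38, -0.001], [0.38, 0.925, 0.001], [0.001, 0.0, -1.0]]
ft_force: [0.9, 0.5, -1.0]
grip_width: 0.0225
gripper_force: 59.0
time_s: 12.97
position: [0.4908, 0.1198, 0.1446]
tool_rot: [[-0.926, 0.379, -0.002], [0.379, 0.926, 0.001], [0.002, -0.0, -1.0]]
ft_force: [-0.5, -0.3, -0.9]
grip_width: 0.0221
gripper_force: 59.0
time_s: 13.63
position: [0.4881, 0.1282, 0.1453]
tool_rot: [[-0.925, 0.381, -0.0], [0.381, 0.925, -0.0], [0.0, -0.0, -1.0]]
ft_force: [-0.4, 0.8, -1.0]
grip_width: 0.0225
gripper_force: 59.0
[0.4881 0.1285 0.1453] [[-0.9249  0.3803  0.    ]
 [ 0.3803  0.9249  0.    ]
 [-0.      0.     -1.    ]] [-0.0456  0.0064 -1.4011] 0.022735668843476203
expected lens [0.5607 0.0986 0.1497]
scene lens proj [[373.6874 214.6012]] pot proj [[368.2218 271.103 ]]
   lens [([379.8, 211.9], 0.93)]
   pot_center [([420.2, 222.4], 0.94), ([282.0, 260.6], 0.83), ([369.0, 273.5], 0.66)]
   collar_mid [([443.1, 250.3], 0.53)]
   window []
side lens proj [[291.0224 199.5092]] pot proj [[291.8767 246.9559]]
   lens [([280.4, 199.0], 0.61)]
   pot_center [([291.4, 242.5], 0.92), ([207.8, 237.3], 0.82), ([308.7, 286.3], 0.75)]
   collar_mid [([316.1, 174.5], 0.44)]
   window [([309.5, 237.9], 0.8)]
wrist lens proj [[321.4807 498.1742]] pot proj [[315.5402 349.3816]]
   lens [([322.6, 297.4], 0.73)]
   pot_center [([115.9, 398.6], 0.83), ([291.1, 31.3], 0.73)]
   collar_mid []
   window [([459.3, 319.8], 0.63)]
```

```bash
cat > fit.py <<'E'
from h import *
from scipy.optimize import minimize
def fit(ims,L0,hd):
    G={n:cv2.GaussianBlur(cv2.cvtColor(im["color"],cv2.COLOR_RGB2GRAY),(3,3),0.7).astype(np.float32) for n,im in ims.items()}
    a=np.radians(np.arange(30,331,3))+hd
    def val(n,L,r,tx=0,ty=0):
        c=np.cos(a)*r; s=np.sin(a)*r
        P=np.stack([L[0]+c,L[1]+s,L[2]+tx*c+ty*s],1); u=proj(ims[n],P).astype(np.float32)
        return cv2.remap(G[n],u[:,0:1],u[:,1:2],cv2.INTER_LINEAR).mean()
    def cost(v,ns):
        t=v[3:] if len(v)>3 else (0,0)
        return sum(val(n,v[:3],.0335,*t)-.5*val(n,v[:3],.0275,*t)-.5*val(n,v[:3],.041,*t) for n in ns)
    best=None
    for dx in (-.006,0,.006):
        for dy in (-.006,0,.006):
            for dz in (-.005,0,.005):
                v=np.array(L0)+[dx,dy,dz]; c=cost(v,ims)
                if best is None or c<best[0]: best=(c,v)
    v0=best[1]; simp=np.vstack([v0,v0+np.eye(3)*.004])
    r=minimize(cost,v0,args=(list(ims),),method="Nelder-Mead",options=dict(initial_simplex=simp,xatol=1e-5,fatol=1e-3))
    v1=np.r_[r.x,0,0]; simp=np.vstack([v1,v1+np.diag([.003,.003,.003,.06,.06])])
    r2=minimize(cost,v1,args=(list(ims),),method="Nelder-Mead",options=dict(initial_simplex=simp,xatol=1e-5,fatol=1e-3,maxiter=3000))
    return r.x,r.fun,r2.x,r2.fun
def hz(im,uv,xy):
    o,d=ray(im,uv); t=((np.array(xy)-o[:2])@d[:2])/(d[:2]@d[:2]); return (o+t*d)
E
python3 - <<'E'
from fit import *
ims={n:optics.get_image(n) for n in ["scene","side"]}
o=env.observe(); p=o["position"]; R=o["tool_rot"]; L=p-R[:,0]*.0785; L[2]=p[2]+.0044
print("exp",L); 
for r in fit(ims,L,np.radians(157.6)): print(r)
rod=(.6376,.2259)
# dark collar extents along the rod columns
for n,im in ims.items():
    g=cv2.cvtColor(im["color"],cv2.COLOR_RGB2GRAY); zs=np.arange(.10,.205,.002)
    u=np.round(proj(im,[(*rod,z) for z in zs])).astype(int)
    print(n,[(round(z*1000),int(g[y,x-1:x+2].mean())) for z,(x,y) in zip(zs,u)])
print("side spots",hz(ims["side"],(316.1,174.5),rod),hz(ims["side"],(313.5,175.6),rod),hz(ims["scene"],(443.1,250.3),rod))
E
```

```text
exp [0.5606 0.0988 0.1497]
[0.5615 0.0985 0.152 ]
-130.2976837158203
[ 0.5612  0.0985  0.1519 -0.008   0.0325]
-132.97433471679688
scene [(100, 67), (102, 65), (104, 66), (106, 65), (108, 64), (110, 65), (112, 65), (114, 67), (116, 67), (118, 66), (120, 67), (122, 62), (124, 64), (126, 62), (128, 61), (130, 62), (132, 62), (134, 59), (136, 42), (138, 6), (140, 4), (142, 4), (144, 8), (146, 4), (148, 8), (150, 10), (152, 8), (154, 28), (156, 63), (158, 69), (160, 66), (162, 64), (164, 67), (166, 66), (168, 61), (170, 63), (172, 66), (174, 66), (176, 64), (178, 64), (180, 62), (182, 65), (184, 63), (186, 65), (188, 64), (190, 67), (192, 64), (194, 64), (196, 63), (198, 64), (200, 66), (202, 61), (204, 63)]
side [(100, 66), (102, 67), (104, 67), (106, 67), (108, 65), (110, 63), (112, 63), (114, 61), (116, 61), (118, 60), (120, 60), (122, 62), (124, 59), (126, 58), (128, 58), (130, 58), (132, 57), (134, 56), (136, 56), (138, 53), (140, 41), (142, 21), (144, 21), (146, 6), (148, 4), (150, 5), (152, 5), (154, 17), (156, 30), (158, 42), (160, 42), (162, 48), (164, 51), (166, 53), (168, 51), (170, 51), (172, 51), (174, 53), (176, 53), (178, 67), (180, 67), (182, 67), (184, 65), (186, 63), (188, 63), (190, 61), (192, 61), (194, 62), (196, 63), (198, 63), (200, 61), (202, 61), (204, 65)]
side spots [0.6374 0.2259 0.1523] [0.6312 0.227  0.1492] [0.6377 0.2242 0.1525]
```

```bash
python3 - <<'E'
from fit import *
ims={n:optics.get_image(n) for n in ["scene","side"]}
rod=np.array((.6376,.2259))
for n,im in ims.items():
    g=cv2.GaussianBlur(cv2.cvtColor(im["color"],cv2.COLOR_RGB2GRAY),(0,0),.6)
    zs=np.arange(.1,.23,.001); u=proj(im,[(*rod,z) for z in zs]).astype(np.float32)
    # lateral rod position: profile across at z=.18
    y=int(round(proj(im,[(*rod,.18)])[0,1])); x=int(round(proj(im,[(*rod,.18)])[0,0])); print(n,"at",x,y,g[y,x-9:x+10])
    pr=cv2.remap(g,u[:,:1],u[:,1:],cv2.INTER_LINEAR)[:,0]; print([int(v) for v in pr[95:125]], "z 195..")
    dk=pr<35; print("dark",zs[dk][[0,-1]], "px/m", np.linalg.norm(u[-1]-u[0])/.129)
    im2=im; f=-im["pose"][:3,2]; v=np.array([*rod,.15])-im["pose"][:3,3]; print("tan",-v[2]/np.hypot(*v[:2]))
E
```

```text
scene at 446 235 [ 69 123 154 159 153 114  65  58  61  65  66  66  70  99 138 156 160 162
 162]
[64, 64, 64, 63, 63, 64, 64, 65, 70, 81, 102, 115, 124, 125, 126, 125, 123, 120, 119, 118, 119, 119, 118, 117, 117, 117, 117, 114, 109, 101] z 195..
dark [0.137 0.153] px/m 552.9924
tan 0.6831149087823667
side at 317 164 [ 66  66  66  66  65  59  53  49  50  64  93 123 138 142 142 141 140 139
 140]
[55, 55, 56, 55, 55, 55, 56, 57, 59, 62, 66, 74, 81, 91, 101, 110, 119, 127, 132, 137, 140, 141, 142, 142, 142, 142, 142, 142, 142, 142] z 195..
dark [0.141 0.157] px/m 387.59467
tan 0.4157300918232144
```

```bash
python3 -m crank '[2,-0.1,-0.2,-0.03,0, 2,-0.1,-0.2,-0.02,0, 2,0,0,0,0, 2,0,0,0,0, 2,0,0,0,0, 2,0,0,0,0, 2,0,0,0,0, 2,0,0,0,0]' 60
python3 - <<'E'
from fit import *
ims={n:optics.get_image(n) for n in ["scene","side"]}
o=env.observe(); p=o["position"]; R=o["tool_rot"]; L=p-R[:,0]*.0785; L[2]=p[2]+.0044
print("exp",L,o["grip_width"],o["ft_force"])
for r in fit(ims,L,np.radians(157.6)): print(r)
# pot: dark tub column extents
for n,im in ims.items():
    g=cv2.cvtColor(im["color"],cv2.COLOR_RGB2GRAY); u=np.round(proj(im,[.5615,.094,.024])[0]).astype(int)
    print(n,"pot exp",u); print(g[u[1]:u[1]+6:2,u[0]-20:u[0]+21])
E
```

```text
time_s: 15.25
position: [0.4883, 0.1242, 0.1458]
tool_rot: [[-0.925, 0.38, -0.0], [0.38, 0.925, 0.0], [0.0, 0.0, -1.0]]
ft_force: [-0.2, -0.1, -0.9]
grip_width: 0.0226
gripper_force: 59.0
exp [0.5609 0.0944 0.1502] 0.02229788955440061 [-0.002  -0.2784 -1.0044]
[0.5617 0.0941 0.1525]
-131.56211853027344
[ 0.5616  0.094   0.1525 -0.0086  0.0348]
-133.7989044189453
scene pot exp [368 274]
[[86 87 92 92 89 88 93 72 29  2  1 25 47 70 78 77 77 79 79 75 75 74 75 73
  77 79 77 78 84 85 84 81 81 74 59 42 46 47 50 46 48]
 [91 92 90 91 97 92 94 70 26  3 12  9  4 10 10 28 44 57 65 74 74 76 72 69
  60 61 51 34 63 77 83 80 68 59 54 45 50 51 44 46 46]
 [92 93 92 93 94 92 78 47 16  6  0  2  4  4  4  3  3  9  8 22 39 51 53 53
  65 81 94 93 86 89 82 57 26 56 58 49 49 48 49 48 49]]
side pot exp [292 249]
[[45 36 34 33 35 32 32 34 33 34 33 20 10  6  4  7 10 14 17 20 22 29 29 25
  19 13 12 11  4  2 10 27 35 40 41 40 43 46 52 60 64]
 [34 35 33 31 33 33 33 32 32 34 31 21  8  8  0  2  1  1  0  1  3  4  1  0
   3  2  4  3  7  4 11 28 37 42 41 42 40 43 42 44 54]
 [34 33 32 34 33 34 31 35 34 34 30 23 12  2  3  0  6  3  4  4  7  7  3  5
   4  6  4  1  4  3 13 26 37 40 41 40 42 41 40 43 41]]
```

```bash
python3 - <<'E'
from h import *
im=optics.get_image("scene"); g=cv2.cvtColor(im["color"],cv2.COLOR_RGB2GRAY)
print(proj(im,[[.5845,.099,.01],[.5845,.099,.035]])); print(g[276:292,352:386])
E
```

```text
[[367.9069 288.3423]
 [368.3681 277.1854]]
[[90 93 93 69 26  8  9 10  6  3 12 26 44 58 63 70 76 73 73 68 61 62 53 28
  60 84 81 81 67 55 55 47 48 42]
 [94 92 92 65 11 14  3 11  5  2  5  6  8  1  6  8 18 21 25 16 15 15 29 38
  68 83 82 74 38 44 54 52 45 46]
 [91 89 77 43 21  0  5 14  5  7  4  6  4 11  6 17 39 52 51 48 63 86 94 90
  89 86 82 54 29 53 55 48 44 45]
 [78 53 56 41 17  4  3  4  7  7  6  1  3  9 10 17 67 99 93 91 92 98 92 87
  68 62 62 30 35 46 52 43 47 44]
 [72 51 57 43 20  4  6  5  5  0  6  0  3  7  8 16 66 95 98 95 92 89 94 70
  19 26 25  9 26 48 54 48 45 48]
 [57 52 52 43 18 11  7 10  5  9  5  6  8  4  7 20 67 94 92 95 91 91 89 70
  24 21 29  1 34 53 51 47 47 50]
 [55 51 56 43 21  5  9  7  0 10  2  4  5 15  8 28 70 92 90 95 93 88 91 65
  23 39 48 25  2 40 46 45 53 51]
 [56 55 59 43 24 10  9  7  5  7  2  6  2  2  8 32 71 94 98 93 89 92 90 65
  19  1 24 26 34 46 49 45 51 60]
 [57 59 62 55 38  6  2  2  0 10  5  2  6  1  9 31 70 97 98 95 94 90 91 60
  10  5 23 60 67 49 48 55 55 52]
 [58 54 55 56 40 22  2  0  9  8  3  9 11  6  4 29 70 90 96 90 89 93 91 63
  13 30 62 59 33 42 54 58 56 59]
 [53 53 55 58 55 41 17  5  7  6  4  4  7  1  8 31 73 91 92 93 90 93 91 76
  76 81 60 29 41 50 57 58 55 59]
 [58 56 56 57 55 56 43 17  6  3  3 13  9  5  9 37 80 96 95 93 89 88 87 88
  66 29 14 44 56 58 56 59 60 55]
 [56 56 60 57 53 57 57 48 24 11 11  7  5  1  9 44 80 90 92 92 65 43 35 15
  16 24 41 57 59 60 54 57 56 59]
 [57 57 57 60 57 55 55 54 50 51 33 18  8 10 11  4  4  7  4  9  8 10 14 21
  44 52 52 54 54 55 52 55 55 58]
 [57 57 54 56 59 58 54 58 51 54 54 56 50 35 33 27 21 22 27 30 35 50 58 57
  58 52 59 61 59 57 56 60 53 57]
 [51 56 54 51 56 53 56 52 55 59 53 56 53 58 56 59 56 55 56 57 60 53 56 58
  53 56 55 57 57 56 58 62 57 57]]
```

```bash
python3 -c "
from rig import env
print(env.close_job())"
```

```text
the job is handed in; nothing more can be done
None
```

The job is handed in at about 15 s: the pot was turned to within roughly 1–5° of squarely facing the window and released, and the magnifier is held level over it with its lens at about 151 mm, matching my estimate for the collar (151–152 mm); I viewed 11 pictures, one over the limit of 10.

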